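# Load and close up the capsule coffee machine

### The arm

A 6-joint arm with a two-finger parallel gripper is mounted at the origin on the work surface. World frame = base frame: x ahead of the robot, y to its left, z up, the work surface at z = 0. Lengths are in m, angles in rad, forces in N, time in s.
With the tool pointing down it reaches from about 0.4 to 0.825 m from the base axis. Payload 7 kg.
Tool frame: the origin (TCP) lies midway between the tips of the shut fingers; the grasp point (between the pads) lies 19 mm behind it; z points along the fingers, y is the line along which they close (so a half turn about z gives the same grasp; the last joint's range is limited). The gripper opens to 88 mm and grips with 3 to 60 N. Pads are 19 mm wide; open, the fingers measure 130 mm over their backs; the gripper's body (78 mm by 193 mm) begins 47 mm behind the grasp point.
Start: joints at [-0.873, 0.359, 0.012, 0, -1.224, -0.288], TCP at [0.269, -0.619, 0.227] pointing down, gripper open.
Joint ranges: [-3.07, 3.07], [-1.43, 2.12], [-1.02, 1.25], [-3.03, 1.67], [-3.05, -0], [-3.03, 3.03]. Speed limits (rad/s): [2.39, 2.39, 3.01, 3.14, 3.14, 3.14].

### API

Orientations are given as [roll, pitch, yaw] about the fixed x, y, z axes, in that order (R = Rz(yaw) Ry(pitch) Rx(roll)).
In Python, from station import telemetry, eyes, ticket, recognise, trace gives the robot as it stands. The module is installed in compiled form; this text tells all that it offers.
- The arm moves only by the tool servo_tool, never from a script. Its argument "series" is a list that holds one entry, the list of rows, each a list of 4 numbers: the shift along the tool's x, y, z in mm, then the turn about the tool's z in rad. In form: [[[x, y, z, roll], ...]]. A call has exactly 10 rows; each row shifts and turns the commanded pose from where the row before left it, along the tool's axes as they then stand; what a row does not reach is not made up. A row lasts 1/12 s, in which the tool goes at most 41.7 mm and 7.16 degrees, less where a joint would pass 70% of its speed; a pose out of reach is approached as far as the arm can. A call is refused whole if a number of a shift passes 41.7 or a number of a turn 0.125, either way. A call with a gripper value outside its range is refused whole. "claw" is the gripper's target within -1 to 1 (shut at 1, half-way at 0, fully open at -1), set as the call begins (left out, the last holds). The fingers move at their own pace and stop on an object; "grip_force" is the grip in N (left out, the last holds). Time passes only in rows, so rows that do not move let the fingers close, or fill a call up. It gives the time, the measured TCP pose, the force, the opening and the grip force at its end, in the units of the state.
- telemetry.get_state(): the state, without advancing time (a new reading comes with each control period).
- eyes.grab_frame(name): name is "scene" or "top" or "wrist"; returns the picture (480x640x3 uint8, red, green, blue); there is no depth.
- eyes.calibration(name): a dict with "mtx" (3x3 intrinsics, pixels), "rvec" (rotation vector, rad) and "tvec" (3), from world to camera coordinates, as OpenCV has them. Camera axes: x right, y down, z forward; pixel columns grow to the right and rows downward; lengths in m; the calibration is good to about 2 mm. A picture is of the moment at which its call begins: read the wrist's pose just before it. calibration takes no time and is no camera call; for the wrist camera it gives the pose at the moment of the call.
- ticket.job_done(): hands the job in; it is judged then, once.
Trained networks look in the newest picture that a camera, given by its name, has taken for a name from the list of things; names that differ only in an ending like _2 or _b are one class to them, and where a whole thing is asked for, a point or a joint stands for the part that bears it (a point fixed in the world has none). Each returns a list of dicts, best first, with "conf" (0 to 1); they miss things now and then, are a little off and sometimes report something else, mostly with a low value. They report only what shows in the picture. A call takes as long as a camera call.
- recognise(camera, name): "position" ([x, y, z] in m, in world coordinates, good to about 4 mm: the middle of the surface that is visible of it).
- trace(camera, name): "mask" (480x640 bool, what is visible of it).
The state is a dict: "t": time; "q": joint angles; "qd": joint speeds; "joint_efforts": joint torques, N m; "eef_pos": TCP position; "ee_rot": TCP orientation; "force": force on the tool from outside, world axes, zero at the start; "moment": the same for the moment, N m; "width": finger opening in m; "gripper_force": force on a finger pad.
Only numpy, scipy, OpenCV 4.12 (cv2) and the standard library are available. Lean on these libraries where they do the work, as an engineer would, in place of code of your own. Each camera call takes 0.05 s, during which the arm holds its last target. There are 200 camera calls.

### The job

Get the coffee machine ready for a long coffee: push the capsule carousel round until its one deep capsule faces the robot, then lift that capsule out and lower it, foil side down and without dropping it, into the round recess of the machine's pulled-out capsule holder. Then close up: push the holder fully home with the capsule in it, and only after that swing the locking lever all the way down. Leave the flat capsules in their seats, and the cup on the drip tray, the canister and the mug standing where they are.

Things in the scene. Friction and masses are not known exactly. Their poses are not given: they have to be found in the camera images.
- stand: Fixed black foot of the capsule carousel, 170 mm across, on the counter; origin on the carousel's axis at counter level, z up. Its -x axis is the front of the carousel and points to the robot (within about 10 degrees).
- carousel (a joint): Turn of the carousel in rad from where it started, anticlockwise from above positive; more than a full turn each way, drag about 0.05 N m, does not coast. It is a round wooden plate, 236 mm across, top 30 mm above the counter, with five like black sloped seats 72 degrees apart. Between seats the plate is bare: closed fingertips fit there, 4 mm above the plate, to push a seat's side.
- carousel_center (a point): Point on the carousel's axis on top of the plate, 30 mm above the counter; its axes turn with the carousel. The deep capsule's seat lies along its -x. The hub on the axis is 73 mm high, 80 mm across at its foot. At 88 mm from the axis the gap between neighbouring seats is 43 mm wide.
- deep_seat (a point): Where the deep capsule's middle is in its seat: 90 mm from the carousel's axis, 66 mm up; axes as carousel_center. Every seat is 60 mm wide and reaches from 55 to 108 mm from the axis; its face slopes 30 degrees down outward (52 mm above the counter at its middle, 80 mm from the axis; 38 mm at the outer edge), with side rails 4 mm and an outer lip 5 mm high.
- deep_mid (a point): Deep capsule: loose, about 24 g, white cup-shaped body 40 mm across, 30 mm tall, on a foil-sealed flange 50 mm across, 4 mm thick; 34 mm tall in all. Point on its axis half-way up (17 mm above the foil). z is its axis, from foil to closed top; in its seat it leans 30 degrees outward (top away from the carousel's axis). The body bears 40 N of grip.
- flat0_mid (a point): A flat capsule, loose, same 50 mm flange, body 40 mm across but 9 mm tall, 13 mm in all; point at its centre. It sits in the seat 72 degrees anticlockwise (from above) of the deep capsule's.
- flat1_mid (a point): A second flat capsule, same shape, in the seat 144 degrees anticlockwise of the deep capsule's.
- flat2_mid (a point): A third flat capsule, same shape, in the seat 72 degrees clockwise of the deep capsule's. The fifth seat is empty.
- machine: Compact capsule coffee machine, fixed, 120 mm wide, 225 mm high, black with an aluminium head. Origin on the counter below the brewing axis, z up, -x to its front. The head, body and clear tank reach from x = -45 to 263 mm; the mouth under the head is 90 mm wide, 135 to 187 mm above the counter; the drip tray reaches to x = -75 mm, its grid 30 mm up.
- holder (a joint): How far the capsule holder is pulled out of the mouth, in m: 0 is fully home, 0.11 is its stop; it slides level along the machine's -x axis with a drag of about 1.5 N (more when moved fast: 4 N per m/s) and stays where it is left.
- holder_seat (a point): Centre of the holder's round recess, on its floor, 143 mm above the counter; axes as the machine's. The recess takes the flange: 57 mm across inside, rim 5 mm high, 4 mm thick. Nothing is above it while the holder is out. The holder's front plate begins 47 mm in front of it (8 mm thick, 88 mm wide, 128 to 186 mm above the counter).
- holder_grip (a point): Centre of the front face of the holder's upright grip rib (24 mm wide, 14 mm deep, 48 mm tall, 133 to 181 mm above the counter), the foremost part of the holder, 68 mm in front of the recess's centre; axes as the machine's (push along +x).
- lever (a joint): Angle of the locking lever in rad: 0 is fully down (locked, level), 1.2 is its upper stop. It stays where it is left; moving it takes about 0.22 N m, some 1.5 N at the bar.
- lever_hinge (a point): Middle of the lever's hinge axis (along the machine's y), 205 mm above the counter, 75 mm behind the brewing axis; axes turn with the lever.
- lever_bar (a point): Middle of the lever's cross-bar, a round steel bar 16 mm thick, 144 mm long along the machine's y, 145 mm from the hinge axis on two arms (inner faces 128 mm apart). When down it is level with the hinge, 17 mm before the head's face; as the lever opens it swings up and back over the head.
- cup_mid (a point): Bystander: white espresso cup, 62 mm across, 58 mm tall, standing on the drip tray under the spout; point half-way up its axis.
- canister_mid (a point): Bystander: ceramic canister with a lid, 84 mm across, 110 mm tall, standing on the counter; point half-way up.
- mug_mid (a point): Bystander: mug, 82 mm across, 92 mm tall, handle to one side, standing on the counter; point half-way up.

How it is judged:
By the outcome, as a careful person would: the job done as asked, in the order asked, and still so for the second after the job is handed in, with the robot touching nothing.
It also fails if it takes over 72 s, if anything falls off the work surface, if the arm or the gripper's body presses on something with over 40 N, if the wrist force passes 120 N, or if a joint passes its speed limit or range.

## Working session

There is one attempt and no reset: what is moved stays moved. The work goes in short steps, Python scripts to look and compute and a tool call to move; the robot and the scene stay as the last step left them, time stands still between calls to the robot, and variables do not carry over. Pictures are saved under pics/ and viewed, at most 10 in all, crops included, and the job is handed in when it is done.

Besides the shell and the picture viewer there is one more tool, called in YAML: its name, and indented under it one key for each argument. servo_tool: Moves the arm, as the interface text tells. Its arguments: {"type":"object","properties":{"series":{"type":"array"},"claw":{"type":"number"},"grip_force":{"type":"number"}},"required":["series"]}

```bash
mkdir -p pics
cat > h.py <<'E'
import numpy as np, cv2
from station import telemetry, eyes, ticket, recognise, trace
def st():
    s=telemetry.get_state(); print('t',round(s['t'],2),'p',np.round(s['eef_pos'],4),'rpy',np.round(s['ee_rot'],3),'F',np.round(s['force'],1),'w',round(s['width'],4),'gf',s['gripper_force'],'q',np.round(s['q'],2)); return s
def save(c,n):
    im=eyes.grab_frame(c); cv2.imwrite(f'pics/{n}.png',im[:,:,::-1]); return im
def cam(c):
    k=eyes.calibration(c); R,_=cv2.Rodrigues(np.array(k['rvec'],float)); return np.array(k['mtx']),R,np.array(k['tvec'],float).ravel()
def proj(c,P):
    k=eyes.calibration(c); return cv2.projectPoints(np.array(P,float).reshape(-1,1,3),np.array(k['rvec'],float),np.array(k['tvec'],float),np.array(k['mtx']),None)[0].reshape(-1,2)
def ray(c,u,v,z):
    K,R,t=cam(c); d=R.T@np.linalg.inv(K)@[u,v,1]; o=-R.T@t; return o+d*(z-o[2])/d[2]
E
python3 - <<'E'
from h import *
st()
a=save('scene','s0');b=save('top','t0')
cv2.imwrite('pics/st0.png',cv2.resize(np.vstack([a,b]),(400,600))[:,:,::-1])
for c in('scene','top'):
  for n in ('stand','carousel_center','deep_mid','flat0_mid','machine','holder_seat','holder_grip','lever_bar','lever_hinge','cup_mid','canister_mid','mug_mid'):
    try: print(c,n,[(np.round(r['position'],3).tolist(),round(r['conf'],2)) for r in recognise(c,n)][:4])
    except Exception as e: print(c,n,e)
E
```

```text
t 0.0 p [ 0.2687 -0.6187  0.2256] rpy [ 3.14  -0.    -2.732] F [ 0.2 -0.2 -0.1] w 0.0876 gf 0.0 q [-0.87  0.36  0.01 -0.   -1.22 -0.29]
scene stand []
scene carousel_center []
scene deep_mid [([0.703, -0.266, 0.072], 0.86), ([0.563, 0.124, 0.144], 0.73)]
scene flat0_mid [([0.719, -0.173, 0.062], 0.6), ([0.566, 0.127, 0.143], 0.27)]
scene machine [([0.681, 0.308, 0.152], 0.78)]
scene holder_seat [([0.57, 0.123, 0.139], 0.84)]
scene holder_grip [([0.563, 0.125, 0.142], 0.85)]
scene lever_bar [([0.675, 0.251, 0.297], 0.85)]
scene lever_hinge [([0.68, 0.251, 0.299], 0.84)]
scene cup_mid [([0.618, 0.231, 0.058], 0.77)]
scene canister_mid [([0.782, 0.076, 0.082], 0.67)]
scene mug_mid [([0.527, -0.464, 0.062], 0.96)]
top stand []
top carousel_center [([0.627, -0.202, 0.027], 0.81)]
top deep_mid [([0.692, -0.267, 0.077], 0.65), ([0.561, 0.126, 0.144], 0.18)]
top flat0_mid [([0.71, -0.172, 0.065], 0.53)]
top machine [([0.623, 0.269, 0.225], 0.67)]
top holder_seat [([0.559, 0.127, 0.14], 0.69)]
top holder_grip [([0.562, 0.127, 0.138], 0.76), ([0.628, -0.199, 0.033], 0.71)]
top lever_bar [([0.604, 0.245, 0.34], 0.64)]
top lever_hinge [([0.606, 0.249, 0.338], 0.73)]
top cup_mid [([0.588, 0.205, 0.064], 0.52), ([0.626, -0.2, 0.03], 0.39)]
top canister_mid [([0.75, 0.082, 0.11], 0.68), ([0.689, -0.267, 0.075], 0.45)]
top mug_mid [([0.51, -0.478, 0.039], 0.67)]
```

View pics/s0.png

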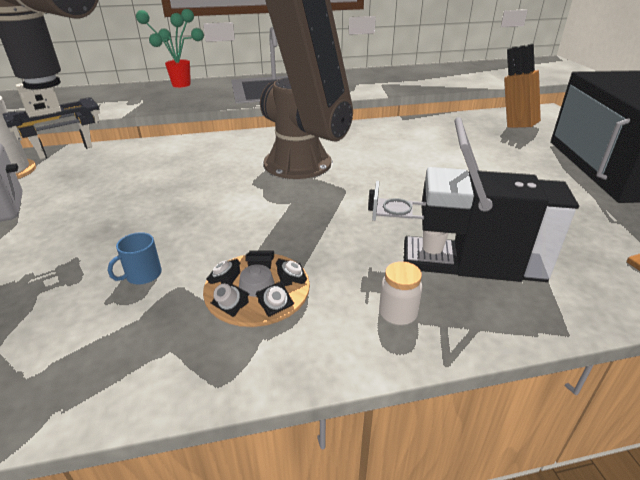

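View pics/t0.png

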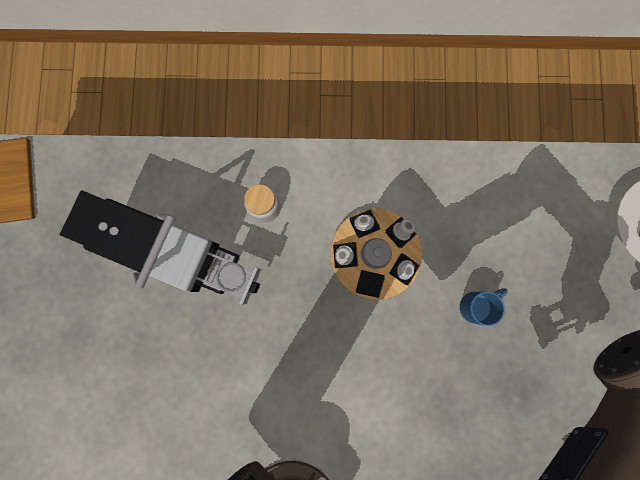

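The scene picture shows the mug at left, the carousel at (257,287) with the deep capsule at (228,297), the canister at (402,295) and the machine at right with its holder out. In the top picture the carousel is at (376,253), the deep capsule at (404,230), the empty seat at (370,285), and the recess at (231,276). I'll measure these more closely now.

Run:
```python
from h import *
im=cv2.imread('pics/t0.png'); hsv=cv2.cvtColor(im,cv2.COLOR_BGR2HSV)
m=cv2.inRange(hsv,(5,70,60),(25,255,255)); sub=np.zeros_like(m); sub[190:315,315:440]=m[190:315,315:440]
pts=cv2.findNonZero(sub); h=cv2.convexHull(pts).reshape(-1,2)
W=np.array([ray('top',u,v,.03)[:2] for u,v in h])
A=np.c_[2*W,np.ones(len(W))]; s=np.linalg.lstsq(A,(W**2).sum(1),rcond=None)[0]
c=s[:2]; r=np.sqrt(s[2]+c@c); print('plate',c,r,np.abs(np.linalg.norm(W-c,axis=1)-r).max())
for cm in('top','scene'):
  eyes.grab_frame(cm)
  for n in('deep_mid','flat0_mid','holder','holder_seat','lever','lever_bar','machine'):
    try:
      for k in trace(cm,n)[:4]:
        mk=k['mask']; y,x=np.nonzero(mk); u,v=x.mean(),y.mean(); print(cm,n,round(k['conf'],2),mk.sum(),round(u,1),round(v,1),x.min(),x.max(),y.min(),y.max())
        if n in('deep_mid','flat0_mid'):
          for z in (.066,): p=ray(cm,u,v,z)[:2]-c; print('   ang',np.degrees(np.arctan2(p[1],p[0])),np.linalg.norm(p))
    except Exception as e: print(n,e)
g=cv2.cvtColor(im,cv2.COLOR_BGR2GRAY)
cr=im[180:310,50:270]; cr2=cv2.resize(cr,None,fx=3.6,fy=3.6,interpolation=cv2.INTER_CUBIC); cv2.imwrite('pics/tm.png',cr2)
```

```text
plate [ 0.63780871 -0.20347332] 0.11726962269679234 0.0009701080267993933
top deep_mid 0.69 320 403.6 229.2 393 414 220 239
   ang -48.662165796877474 0.08709003996966545
top deep_mid 0.62 10635 156.9 248.1 60 261 190 304
   ang 89.88055510479073 0.5475651805971626
top flat0_mid 0.73 259 364.4 222.6 355 374 215 231
   ang 24.030281239531348 0.0797563632303711
top holder 0.67 1522 235.0 279.1 197 260 253 304
top holder_seat 0.89 1425 235.0 279.1 197 260 253 304
top lever 0.69 793 153.7 252.0 133 174 214 288
top lever 0.18 1378 236.4 279.7 200 260 254 304
top lever_bar 0.78 771 154.3 250.8 134 174 214 287
top lever_bar 0.19 5555 375.2 255.6 330 422 208 299
top machine 0.86 10303 156.4 248.0 61 259 191 304
scene deep_mid 0.82 471 226.5 295.7 214 239 284 308
   ang -46.89951641112821 0.0891210621638132
scene flat0_mid 0.66 414 274.9 297.2 264 286 286 308
   ang 19.693798758832997 0.09252822495651461
scene flat0_mid 0.4 2250 400.6 293.0 379 421 261 324
   ang 65.40095233079028 0.3143301581178917
scene flat0_mid 0.29 950 389.6 205.5 368 423 182 219
   ang 117.82245004006823 0.42885022148280366
scene holder 0.56 1039 390.4 205.7 368 424 182 219
scene holder 0.21 247 291.7 267.8 282 301 260 275
scene holder_seat 0.72 976 390.3 205.5 368 424 181 219
scene lever 0.67 796 470.8 162.8 456 488 118 208
scene lever_bar 0.83 795 470.2 159.6 455 487 117 206
scene lever_bar 0.19 492 226.5 295.5 214 240 284 308
scene machine 0.66 16539 486.3 220.4 368 578 118 282
```

View pics/tm.png

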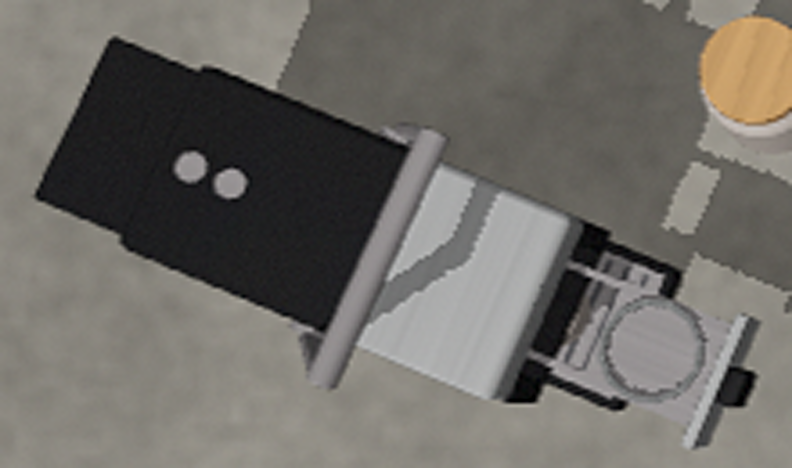

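The crop shows the machine from above: recess ring at crop (655,348), front plate from (748,316) to (692,447), lever bar from (437,130) to (323,385), and head front edge near (578,222) to (500,400).

```bash
cat >> h.py <<'E'
C=np.array([.6378,-.2035])
def wr(a): return (a+np.pi)%(2*np.pi)-np.pi
def plan(wps,n,start=None):
    """wps: list of (x,y,z,psi_deg or None), n: rows for each"""
    if start is None:
        s=telemetry.get_state(); p=np.array(s['eef_pos']); a=s['ee_rot'][2]
    else: p=np.array(start[:3]); a=np.radians(start[3])
    rows=[]
    for (x,y,z,ps),k in zip(wps,n):
        t=np.array([x,y,z]); da=0 if ps is None else np.radians(ps)-a
        if ps is not None and abs(da)>np.pi*1.2: da=wr(da)
        p0=p.copy()
        for i in range(k):
            q=p0+(t-p0)*(i+1)/k; d=q-p; c,s_=np.cos(a),np.sin(a)
            r=[round(d[0]*c+d[1]*s_,4)*1e3,round(d[0]*s_-d[1]*c,4)*1e3,-round(d[2],4)*1e3,round(-da/k,3)]
            r=[round(v,3) for v in r]; rows.append(r)
            p=p+np.array([r[0]*c+r[1]*s_,r[0]*s_-r[1]*c,-r[2]])/1e3; a-=r[3]
    for i in range(0,len(rows),10): print(str(rows[i:i+10]).replace(' ',''))
    print('end',np.round(p,4),np.degrees(a))
E
python3 - <<'E'
from h import *
f=lambda u,v,z: ray('top',u/3.6+50-.4,v/3.6+180-.4,z)
ang=lambda a,b: np.degrees(np.arctan2(*(b-a)[1::-1]))
print('recess',f(655,348,.148))
for n,a,b,z in [('plate',(692,447),(748,316),.186),('bar',(323,385),(437,130),.345),('bodyedge',(210,67),(405,148),.225),('bodyedge2',(122,245),(325,330),.225),('headf',(500,400),(580,225),.22)]:
  A,B=f(*a,z),f(*b,z); print(n,A,B,'mid',(A+B)/2,ang(A,B),np.linalg.norm(A-B))
plan([(.5387,-.2278,.12,-101.8),(.5387,-.2278,.035,-101.8)],[16,4])
E
```

```text
recess [0.56942599 0.13893575 0.148     ]
plate [0.50871133 0.1063562  0.186     ] [0.58862189 0.07490449 0.186     ] mid [0.54866661 0.09063034 0.186     ] -21.48392126539489 0.085877278759374
bar [0.54189667 0.26766325 0.345     ] [0.67488716 0.21640825 0.345     ] mid [0.60839192 0.24203575 0.345     ] -21.07683956922865 0.14252559775409185
bodyedge [0.73091713 0.39628653 0.225     ] [0.68355706 0.27659605 0.225     ] mid [0.70723709 0.33644129 0.225     ] -111.58810145165234 0.12871980262117336
bodyedge2 [0.62309172 0.44087956 0.225     ] [0.57469759 0.31757014 0.225     ] mid [0.59889465 0.37922485 0.225     ] -111.42806931141389 0.13246585439091366
headf [0.53535717 0.21410362 0.22      ] [0.63950991 0.17158057 0.22      ] mid [0.58743354 0.19284209 0.22      ] -22.20900662729719 0.11249890473581554
[[np.float64(-25.2),np.float64(15.7),np.float64(6.7),np.float64(-0.06)],[np.float64(-26.1),np.float64(14.2),np.float64(6.6),np.float64(-0.06)],[np.float64(-26.9),np.float64(12.6),np.float64(6.7),np.float64(-0.06)],[np.float64(-27.6),np.float64(10.9),np.float64(6.6),np.float64(-0.06)
[... 477 characters left out ...]
p.float64(-0.06)],[np.float64(-29.6),np.float64(-3.1),np.float64(6.6),np.float64(-0.06)],[np.float64(-29.3),np.float64(-4.8),np.float64(6.7),np.float64(-0.06)],[np.float64(-29.0),np.float64(-6.5),np.float64(6.6),np.float64(-0.06)],[np.float64(-28.5),np.float64(-8.3),np.float64(6.7),np.float64(-0.06)],[np.float64(-28.0),np.float64(-10.0),np.float64(6.7),np.float64(-0.06)],[np.float64(0.0),np.float64(0.0),np.float64(21.2),np.float64(0.001)],[np.float64(0.0),np.float64(0.0),np.float64(21.3),np.float64(0.001)],[np.float64(0.0),np.float64(0.0),np.float64(21.2),np.float64(0.001)],[np.float64(0.0),np.float64(0.0),np.float64(21.3),np.float64(0.001)]]
end [ 0.5387 -0.2278  0.035 ] -101.74581689211938
```

servo_tool:
  series:
    - [[-25, 16, 7, -0.06], [-26, 14, 7, -0.06], [-27, 13, 7, -0.06], [-28, 11, 7, -0.06], [-28, 9, 7, -0.06], [-29, 7, 7, -0.06], [-29, 6, 7, -0.06], [-29, 4, 7, -0.06], [-30, 2, 7, -0.06], [-30, 1, 7, -0.06]]
  claw: 1
  grip_force: 10

```text
t: 2.93
eef_pos: [0.4385, -0.373, 0.1565]
ee_rot: [-3.141, 0.0, -2.129]
force: [0.3, -0.9, -0.2]
width: 0.0266
gripper_force: 0.0
```

```bash
sed -i 's/round(v,3) for v in r\]; rows/float(round(v,3)) for v in r]; rows/' h.py
python3 - <<'E'
from h import *
st()
plan([(.5387,-.2278,.12,-101.8),(.5387,-.2278,.035,-101.8)],[7,3])
E
```

```text
t 2.93 p [ 0.4385 -0.373   0.1565] rpy [-3.141  0.    -2.129] F [ 0.3 -0.9 -0.2] w 0.0266 gf 0.0 q [-0.37  0.25 -0.31  0.   -1.01 -0.19]
[[-25.2,-1.2,5.2,-0.05],[-25.1,-2.4,5.2,-0.05],[-24.9,-3.6,5.2,-0.05],[-24.7,-4.9,5.2,-0.05],[-24.5,-6.2,5.2,-0.05],[-24.1,-7.3,5.3,-0.05],[-23.7,-8.6,5.2,-0.05],[0.0,0.0,28.3,-0.001],[0.0,0.0,28.3,-0.001],[0.0,0.0,28.4,-0.001]]
end [ 0.5387 -0.2278  0.035 ] -101.74506285558984
```

servo_tool:
  series:
    - [[-25, -1, 5, -0.05], [-25, -2, 5, -0.05], [-25, -4, 5, -0.05], [-25, -5, 5, -0.05], [-25, -6, 5, -0.05], [-24, -7, 6, -0.05], [-24, -9, 5, -0.05], [0, 0, 28, 0], [0, 0, 28, 0], [0, 0, 25, 0]]

```text
t: 3.77
eef_pos: [0.5389, -0.2276, 0.0387]
ee_rot: [-3.141, 0.0, -1.781]
force: [-1.2, 0.0, -0.8]
width: 0.0004
gripper_force: 0.0
```

Run:
```python
from h import *
st(); save('top','t1'); im=cv2.imread('pics/t1.png')[180:330,300:460]; cv2.imwrite('pics/t1c.png',cv2.resize(im,None,fx=4,fy=4,interpolation=cv2.INTER_CUBIC))
# wheel plan: tool in seat frame (u=92,v=40), seat angle from 168.2 down to 18.3
u,v=.092,.0395
w=[]
angs=168.2-np.linspace(0,149.9,30)[1:]
for a in angs:
    r=np.radians(a); p=C+u*np.array([np.cos(r),np.sin(r)])+v*np.array([-np.sin(r),np.cos(r)]); w.append((p[0],p[1],.036,a+90-360))
plan(w,[1]*len(w))
```

```text
t 3.77 p [ 0.5389 -0.2276  0.0387] rpy [-3.141  0.    -1.781] F [-1.2  0.  -0.8] w 0.0004 gf 0.0 q [-0.07  0.4  -0.41 -0.   -0.76 -0.14]
[[-13.1,0.0,-2.4,0.085],[-8.4,3.2,0.0,0.09],[-8.5,3.2,0.0,0.09],[-8.4,3.2,0.0,0.09],[-8.5,3.2,0.0,0.091],[-8.4,3.2,0.0,0.09],[-8.5,3.2,0.0,0.09],[-8.4,3.1,0.0,0.09],[-8.5,3.2,0.0,0.09],[-8.4,3.2,0.0,0.091]]
[[-8.5,3.2,0.0,0.09],[-8.4,3.2,0.0,0.09],[-8.5,3.2,0.0,0.09],[-8.4,3.1,0.0,0.09],[-8.5,3.2,0.0,0.091],[-8.4,3.2,0.0,0.09],[-8.5,3.2,0.0,0.09],[-8.4,3.2,0.0,0.09],[-8.5,3.2,0.0,0.091],[-8.4,3.1,0.0,0.09]]
[[-8.5,3.2,0.0,0.09],[-8.4,3.2,0.0,0.09],[-8.5,3.2,0.0,0.09],[-8.4,3.2,0.0,0.091],[-8.5,3.2,0.0,0.09],[-8.4,3.1,0.0,0.09],[-8.5,3.2,0.0,0.09],[-8.4,3.2,0.0,0.09],[-8.5,3.2,0.0,0.091]]
end [ 0.7128 -0.1372  0.036 ] -251.71688575600223
```

View pics/t1c.png

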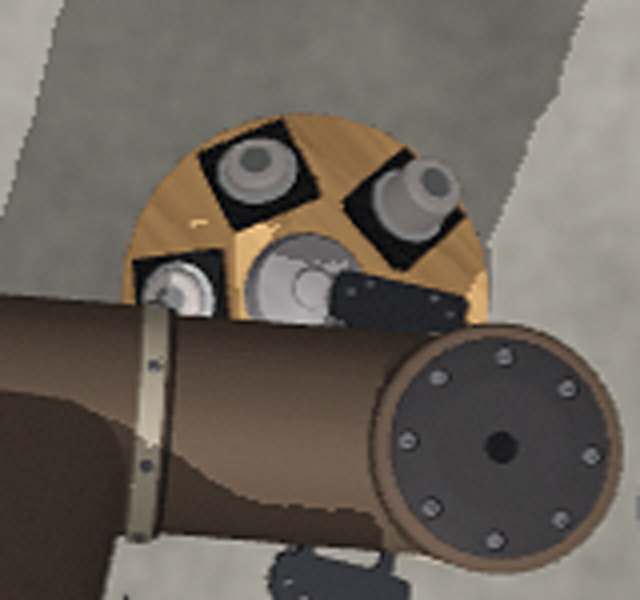

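The crop shows the arm over the near half, with the deep capsule still at its starting angle and the tips down in the gap. Next comes the push round.

servo_tool:
  series:
    - [[-8, 0, 2, 0.06], [-8, 2, 0, 0.08], [-8.5, 3.2, 0, 0.09], [-8.5, 3.2, 0, 0.09], [-8.5, 3.2, 0, 0.09], [-8.5, 3.2, 0, 0.09], [-8.5, 3.2, 0, 0.09], [-8.5, 3.2, 0, 0.09], [-8.5, 3.2, 0, 0.09], [-8.5, 3.2, 0, 0.09]]

```text
t: 4.65
eef_pos: [0.5615, -0.1442, 0.0383]
ee_rot: [3.141, -0.001, -2.646]
force: [-0.5, -0.6, -1.1]
width: 0.0003
gripper_force: 0.4
```

```bash
cat > push.py <<'E'
from h import *
import sys
s=st(); p=np.array(s['eef_pos'])[:2]-C
# seat angle implied by tool pose (position) 
u,v=.092,.0395
aim=np.degrees(np.arctan2(p[1],p[0])-np.arctan2(v,u)); print('r',np.linalg.norm(p),'seat by pos',aim,'by yaw',np.degrees(s['ee_rot'][2])-90)
end=float(sys.argv[1]); n=int(sys.argv[2])
w=[]
for a in np.linspace(aim,end,n+1)[1:]:
    r=np.radians(a); q=C+u*np.array([np.cos(r),np.sin(r)])+v*np.array([-np.sin(r),np.cos(r)]); ps=a+90
    w.append((q[0],q[1],.036,np.degrees(s['ee_rot'][2])+((ps-np.degrees(s['ee_rot'][2])+180)%360-180)))
plan(w,[1]*n)
E
python3 push.py 18.3 21
```

```text
t 4.65 p [ 0.5615 -0.1442  0.0383] rpy [ 3.141e+00 -1.000e-03 -2.646e+00] F [-0.5 -0.6 -1.1] w 0.0003 gf 0.44862080980013097 q [ 0.09  0.39 -0.42  0.   -0.75 -1.16]
r 0.0965965877455274 seat by pos 118.92293910921295 by yaw -241.6299415986857
[[-6.4,6.3,2.3,0.074],[-7.8,3.0,0.0,0.084],[-7.8,2.9,0.0,0.083],[-7.8,3.0,0.0,0.084],[-7.9,3.0,0.0,0.083],[-7.8,3.0,0.0,0.084],[-7.8,2.9,0.0,0.084],[-7.8,3.0,0.0,0.083],[-7.9,3.0,0.0,0.084],[-7.8,3.0,0.0,0.084]]
[[-7.8,3.0,0.0,0.083],[-7.8,2.9,0.0,0.084],[-7.8,3.0,0.0,0.084],[-7.9,3.0,0.0,0.083],[-7.8,3.0,0.0,0.084],[-7.8,3.0,0.0,0.083],[-7.8,2.9,0.0,0.084],[-7.9,3.0,0.0,0.084],[-7.8,3.0,0.0,0.083],[-7.8,3.0,0.0,0.084]]
[[-7.8,2.9,0.0,0.084]]
end [ 0.7127 -0.1371  0.036 ] -251.72566840804052
```

servo_tool:
  series:
    - [[-6.5, 6, 1, 0.074], [-7.8, 3, 0, 0.084], [-7.8, 3, 0, 0.084], [-7.8, 3, 0, 0.084], [-7.8, 3, 0, 0.084], [-7.8, 3, 0, 0.084], [-7.8, 3, 0, 0.084], [-7.8, 3, 0, 0.084], [-7.8, 3, 0, 0.084], [-7.8, 3, 0, 0.084]]

```text
t: 5.48
eef_pos: [0.6308, -0.1037, 0.0374]
ee_rot: [-3.141, -0.0, 2.807]
force: [-1.0, -1.3, -0.4]
width: 0.0004
gripper_force: 0.3
```

```bash
python3 push.py 18.3 10; python3 -c "
from h import *
save('top','t2')
for n in('deep_mid','flat0_mid'):
  for k in trace('top',n)[:3]:
    y,x=np.nonzero(k['mask']); p=ray('top',x.mean(),y.mean(),.066)[:2]-C; print(n,k['conf'],x.mean(),y.mean(),np.degrees(np.arctan2(p[1],p[0])),np.linalg.norm(p))
"
```

```text
t 5.48 p [ 0.6308 -0.1037  0.0374] rpy [-3.141 -0.     2.807] F [-1.  -1.3 -0.4] w 0.0004 gf 0.34796702072185326 q [ 0.14  0.47 -0.29  0.   -0.81 -2.05]
r 0.10007762057859482 seat by pos 70.75089582544608 by yaw 70.84262926305934
[[-8.6,3.3,1.4,0.093],[-8.5,3.2,0.0,0.092],[-8.6,3.2,0.0,0.091],[-8.6,3.2,0.0,0.092],[-8.6,3.3,0.0,0.091],[-8.5,3.2,0.0,0.092],[-8.6,3.2,0.0,0.091],[-8.6,3.2,0.0,0.092],[-8.6,3.3,0.0,0.091],[-8.6,3.2,0.0,0.092]]
end [ 0.7128 -0.1371  0.036 ] 108.3023994495628
deep_mid 0.53 396.10059171597635 281.5414201183432 -147.60042761991662 0.08615386566717768
deep_mid 0.52 388.10853404698184 258.0502527505204 -119.60735748979671 0.030601168231899796
flat0_mid 0.49 409.1465517241379 244.66379310344828 -76.48090741688527 0.08113713252471111
```

servo_tool:
  series:
    - [[-8.5, 3.3, 1, 0.09], [-8.5, 3.2, 0, 0.09], [-8.5, 3.2, 0, 0.09], [-8.5, 3.2, 0, 0.09], [-8.5, 3.2, 0, 0.09], [-8.5, 3.2, 0, 0.09], [-8.5, 3.2, 0, 0.09], [-8.5, 3.2, 0, 0.09], [-8.5, 3.2, 0, 0.09], [-6, 2, 0, 0.06]]

```text
t: 6.47
eef_pos: [0.7101, -0.1344, 0.0359]
ee_rot: [-3.141, -0.0, 1.94]
force: [0.4, 0.3, -0.5]
width: 0.0005
gripper_force: 0.1
```

```bash
cat > deep.py <<'E'
from h import *
im=save('top','t3')
for n in('deep_mid','flat0_mid'):
  for k in trace('top',n)[:3]:
    y,x=np.nonzero(k['mask']); p=ray('top',x.mean(),y.mean(),.066)[:2]-C; print(n,k['conf'],x.mean(),y.mean(),np.degrees(np.arctan2(p[1],p[0])),np.linalg.norm(p))
E
python3 push.py 20 4; python3 deep.py
```

```text
t 6.47 p [ 0.7101 -0.1344  0.0359] rpy [-3.141 -0.     1.94 ] F [ 0.4  0.3 -0.5] w 0.0005 gf 0.14047970977117075 q [ 0.08  0.59 -0.08 -0.   -0.91 -2.85]
r 0.10000060579864645 seat by pos 20.465233224090174 by yaw 21.130805159879174
[[-0.1,0.2,-0.1,0.014],[-0.2,0.1,-0.0,0.002],[-0.2,0.0,-0.0,0.002],[-0.2,0.1,-0.0,0.002]]
end [ 0.7107 -0.1349  0.036 ] 109.98488956961752
deep_mid 0.63 367.8453608247423 285.2302405498282 164.28498870726068 0.08602426711298669
deep_mid 0.35 153.77574047954866 251.19605077574047 90.6880835148183 0.5548452888029738
flat0_mid 0.65 404.1821705426357 271.0813953488372 -125.23196613768343 0.08102815070798333
```

Run:
```python
from h import *
plan([(.7101,-.1344,.12,None),(.547,-.1757,.20,163)],[2,8])
```

```text
[[-0.1,0.2,-42.1,0.0],[-0.1,0.1,-42.2,0.0],[2.6,-20.9,-10.0,-0.113],[5.0,-20.4,-10.0,-0.113],[7.3,-19.7,-10.0,-0.113],[9.4,-18.8,-10.0,-0.113],[11.5,-17.7,-10.0,-0.113],[13.4,-16.2,-10.0,-0.113],[15.1,-14.6,-10.0,-0.113],[16.7,-12.8,-10.0,-0.113]]
end [ 0.547  -0.1757  0.2   ] 163.20516750125722
```

servo_tool:
  series:
    - [[0, 0, -41, 0], [0, 0, -41, 0], [3, -21, -10, -0.113], [5, -20, -10, -0.113], [7, -20, -10, -0.113], [9, -19, -10, -0.113], [11.5, -18, -10, -0.113], [13.5, -16, -10, -0.113], [15, -15, -10, -0.113], [17, -13, -10, -0.113]]
  claw: -1

```text
t: 7.45
eef_pos: [0.5446, -0.1755, 0.1982]
ee_rot: [3.141, 0.0, 2.855]
force: [0.5, -0.0, 1.2]
width: 0.0616
gripper_force: 0.0
```

Run:
```python
from h import *
st(); im=save('wrist','w1')
for n in('deep_mid','flat0_mid','carousel_center'):
  print(n,[(np.round(r['position'],4).tolist(),round(r['conf'],2)) for r in recognise('wrist',n)][:3])
for k in trace('wrist','deep_mid')[:2]:
  y,x=np.nonzero(k['mask']); print(k['conf'],x.mean(),y.mean(),x.min(),x.max(),y.min(),y.max()); p=ray('wrist',x.mean(),y.mean(),.069); d=p[:2]-C; print(p,np.degrees(np.arctan2(d[1],d[0])),np.linalg.norm(d))
a=np.radians(163); e=np.array([np.cos(a),np.sin(a)])
print(proj('wrist',[[*(C+.09*e),.066],[*(C+.0985*e),.0807],[*(C),.03]]))
```

```text
t 7.45 p [ 0.5446 -0.1755  0.1982] rpy [3.141 0.    2.855] F [ 0.5 -0.   1.2] w 0.0616 gf 0.0 q [ 0.03  0.21 -0.26 -0.   -1.1  -1.89]
deep_mid [([0.5482, -0.177, 0.0787], 0.93)]
flat0_mid [([0.5655, -0.2666, 0.049], 0.45)]
carousel_center [([0.5911, -0.1962, 0.0286], 0.67)]
0.96 317.4875518672199 243.9253112033195 291 344 215 272
[ 0.55426083 -0.17594822  0.069     ] 161.74709856513545 0.08796529637106502
[[315.29222493 240.78620394]
 [315.22985283 235.23621287]
 [315.40953941 315.51620801]]
```

View pics/w1.png

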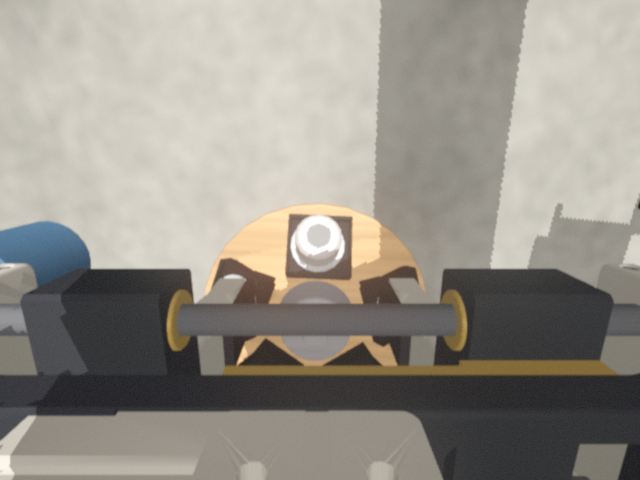

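The wrist picture shows the deep capsule at (318,244), in the front seat and facing the robot, with the hub below it. It lies within about 3 px of the model. Next is the descent.

Run:
```python
from h import *
plan([(.5476,-.1737,.08,161.7),(.5476,-.1737,.057,None)],[5,3])
```

```text
[[-0.2,0.4,23.6,0.005],[-0.1,0.4,23.5,0.005],[-0.1,0.4,23.6,0.005],[-0.2,0.4,23.6,0.005],[-0.1,0.3,23.6,0.005],[-0.0,0.0,7.7,0.0],[-0.0,0.0,7.6,0.0],[-0.0,0.0,7.7,0.0]]
end [ 0.5476 -0.1737  0.057 ] 161.61725994912507
```

servo_tool:
  series:
    - [[0, 0.4, 24, 0.005], [0, 0.4, 24, 0.005], [0, 0.4, 24, 0.005], [-0.5, 0.4, 23, 0.005], [0, 0.4, 23, 0.005], [0, 0, 8, 0], [0, 0, 8, 0], [0, 0, 7, 0], [0, 0, 0, 0], [0, 0, 0, 0]]
  grip_force: 8

```text
t: 8.53
eef_pos: [0.5479, -0.1738, 0.057]
ee_rot: [-3.142, 0.0, 2.821]
force: [-0.2, 0.5, 0.0]
width: 0.0875
gripper_force: 0.0
```

Run:
```python
from h import *
st(); im=save('wrist','w2')
a=np.radians(161.7); e=np.array([np.cos(a),np.sin(a)])
print(proj('wrist',[[*(C+.0985*e),.0807],[*(C+.09*e),.066]]))
for k in trace('wrist','deep_mid')[:2]:
  y,x=np.nonzero(k['mask']); print(k['conf'],x.mean(),y.mean(),x.min(),x.max(),y.min(),y.max())
```

```text
t 8.53 p [ 0.5479 -0.1738  0.057 ] rpy [-3.142  0.     2.821] F [-0.2  0.5  0. ] w 0.0875 gf 0.0 q [ 0.03  0.36 -0.42  0.   -0.79 -1.92]
[[314.4078566  307.81359588]
 [314.65235304 310.6806641 ]]
0.6 313.51554754393874 306.76949076160435 267 360 262 361
```

View pics/w2.png

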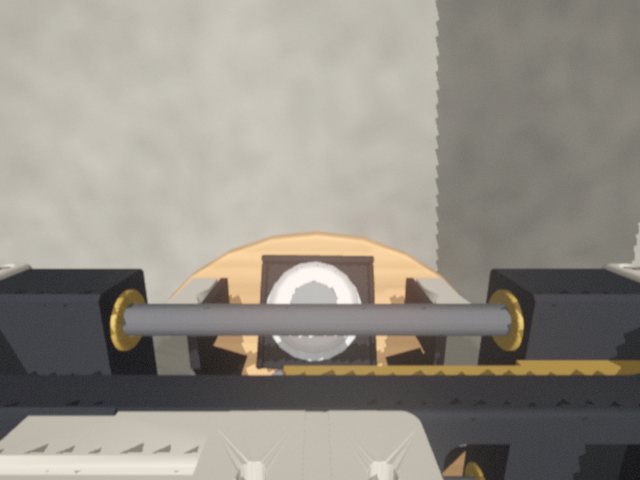

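The capsule is at (314,307), centred between the open fingers at (200) and (425). I'll close gently.

servo_tool:
  series:
    - [[0, 0, 0, 0], [0, 0, 0, 0], [0, 0, 0, 0], [0, 0, 0, 0], [0, 0, 0, 0], [0, 0, 0, 0], [0, 0, 0, 0], [0, 0, 0, 0], [0, 0, 0, 0], [0, 0, 0, 0]]
  claw: 1
  grip_force: 10

```text
t: 9.47
eef_pos: [0.5475, -0.1738, 0.0565]
ee_rot: [-3.142, -0.0, 2.82]
force: [-0.7, -0.3, -0.4]
width: 0.0404
gripper_force: 10.0
```

Run:
```python
from h import *
plan([(.5475,-.1738,.066,None),(.5475,-.1738,.15,None),(.5643,.1259,.25,-111.5+360)],[2,4,14])
```

```text
[[-0.0,0.0,-4.7,0.0],[-0.0,0.0,-4.8,0.0],[-0.0,0.0,-21.0,0.0],[-0.0,0.0,-21.0,0.0],[-0.0,0.0,-21.0,0.0],[-0.0,0.0,-21.0,0.0],[5.6,20.7,-7.1,-0.108],[3.4,21.2,-7.2,-0.108],[1.0,21.4,-7.1,-0.108],[-1.2,21.4,-7.2,-0.108]]
[[-3.6,21.1,-7.1,-0.108],[-5.8,20.7,-7.1,-0.108],[-8.0,19.9,-7.2,-0.108],[-10.1,18.9,-7.1,-0.108],[-12.1,17.7,-7.2,-0.108],[-13.9,16.3,-7.1,-0.108],[-15.6,14.7,-7.1,-0.108],[-17.1,12.9,-7.2,-0.108],[-18.4,11.0,-7.1,-0.108],[-19.5,9.0,-7.2,-0.108]]
end [0.5643 0.1259 0.25  ] 248.2233459956384
```

servo_tool:
  series:
    - [[0, 0, -5, 0], [0, 0, -5, 0], [0, 0, -21, 0], [0, 0, -21, 0], [0, 0, -21, 0], [0, 0, -21, 0], [5, 21, -7, -0.108], [3, 21, -7, -0.108], [1, 21, -7, -0.108], [-1, 21, -7, -0.108]]

```text
t: 10.3
eef_pos: [0.553, -0.0884, 0.1797]
ee_rot: [3.142, 0.001, -3.026]
force: [0.1, -0.2, -0.7]
width: 0.0405
gripper_force: 10.0
```

servo_tool:
  series:
    - [[-4, 21, -7, -0.108], [-6, 21, -7, -0.108], [-8, 20, -7, -0.108], [-10, 19, -7, -0.108], [-12, 18, -7, -0.108], [-14, 16, -7, -0.108], [-16, 15, -7, -0.108], [-17, 13, -7, -0.108], [-18, 11, -7, -0.108], [-19, 9, -7, -0.108]]

```text
t: 11.13
eef_pos: [0.5648, 0.1261, 0.2496]
ee_rot: [-3.141, 0.001, -1.945]
force: [0.3, 0.4, -0.3]
width: 0.0404
gripper_force: 10.0
```

Run:
```python
from h import *
st(); im=save('wrist','w3'); 
m=[0.5694,0.1389]; x=np.array([.3665,.9304])
print('recess proj',proj('wrist',[[*m,.148],[*(np.array(m)+.0285*x),.148],[*(np.array(m)-.0285*x),.148]]).round(1).tolist())
a=save('scene','s3'); b=save('top','t3')
ps=proj('scene',[[*m,.15]])[0].astype(int); pt=proj('top',[[*m,.15]])[0].astype(int); print(ps,pt)
A=a[ps[1]-90:ps[1]+60,ps[0]-100:ps[0]+100]; A=cv2.resize(A,(800,600),interpolation=cv2.INTER_CUBIC); 
cv2.imwrite('pics/c3.png',np.vstack([cv2.resize(im,(400,300)),cv2.resize(A,(400,300))])[:,:,::-1])
for c in('scene','wrist'):
  for n in('deep_mid','holder_seat'): print(c,n,[(np.round(r['position'],4).tolist(),round(r['conf'],2)) for r in recognise(c,n)][:2])
```

```text
t 11.13 p [0.5648 0.1261 0.2496] rpy [-3.141e+00  1.000e-03 -1.945e+00] F [ 0.3  0.4 -0.3] w 0.0404 gf 9.98806101604714 q [ 0.56  0.19 -0.17  0.   -1.21 -0.93]
recess proj [[317.7, 254.8], [317.4, 288.1], [318.2, 219.7]]
[396 205] [231 276]
scene deep_mid [([0.5797, 0.1341, 0.2606], 0.56), ([0.6706, -0.2013, 0.0425], 0.33)]
scene holder_seat [([0.5659, 0.1249, 0.1409], 0.96)]
wrist deep_mid [([0.564, 0.1198, 0.2686], 0.95)]
wrist holder_seat [([0.5538, 0.1107, 0.1426], 0.84)]
```

View pics/c3.png

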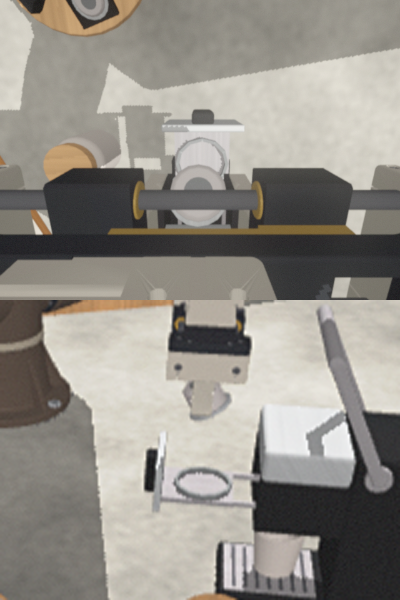

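The capsule is held and tilted, in the lower half at (205,398). The recess ring shows below it at (200,485), and in the wrist view at about (320,225) full size. I'll zoom in to centre on the recess.

Run:
```python
from h import *
im=cv2.imread('pics/w3.png')[165:305,230:420]; cv2.imwrite('pics/w3c.png',cv2.resize(im,None,fx=4.2,fy=4.2,interpolation=cv2.INTER_CUBIC))
m=np.array([0.5694,0.1389]); x=np.array([.3665,.9304]); y=np.array([-.9304,.3665])
P=[]
for a,b,z in [(-.055,-.044,.186),(-.055,.044,.186),(-.068,0,.181),(-.0325,0,.148),(-.01,.0325,.148),(-.01,-.0325,.148)]: P.append([*(m+a*x+b*y),z])
print(((proj('wrist',P)-[230,165])*4.2).round(0).tolist())
```

```text
[[84.0, 144.0], [656.0, 140.0], [369.0, 54.0], [370.0, 239.0], [543.0, 355.0], [197.0, 358.0]]
```

View pics/w3c.png

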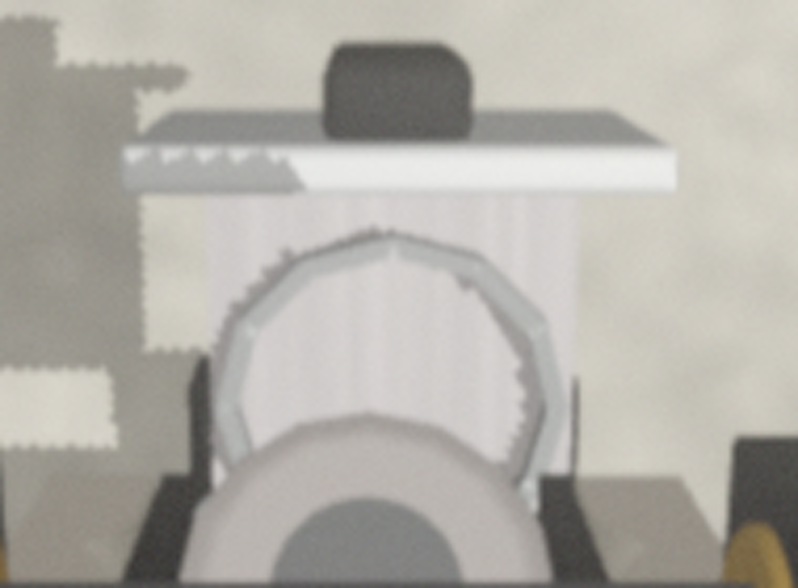

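The zoomed view shows the ring centred at crop column 389, where I predicted 370, and the plate mid at 399. So the recess lies about 3.6 mm further along machine +y, and I'll correct for that.

```bash
cat >> h.py <<'E'
M=np.array([0.5656,0.1393]); X=np.array([np.cos(np.radians(68.5)),np.sin(np.radians(68.5))]); Y=np.array([-X[1],X[0]])
def mp(a,b,z,ps=None): return (*(M+a*X+b*Y),z,ps)
def loc(p): d=np.array(p[:2])-M; return np.round([d@X*1e3,d@Y*1e3],2)
E
python3 - <<'E'
from h import *
plan([mp(-.016,0,.19,-111.5),mp(-.016,0,.1635)],[3,4])
plan([mp(-.016,0,.1590),mp(-.0097,0,.1570),mp(-.004,0,.154),mp(.001,0,.151)],[2,2,2,3],start=mp(-.016,0,.1635,-111.5))
E
```

```text
[[0.6,1.5,19.5,-0.002],[0.5,1.6,19.5,-0.002],[0.6,1.5,19.5,-0.002],[0.0,0.0,6.6,0.0],[0.0,0.0,6.6,0.0],[0.0,0.0,6.6,0.0],[0.0,0.0,6.7,0.0]]
end [0.5598 0.1244 0.1635] -111.5313662034339
[[-0.0,0.0,2.3,0.0],[-0.0,0.0,2.2,0.0],[-3.1,0.0,1.0,0.0],[-3.2,0.0,1.0,0.0],[-2.8,0.0,1.5,0.0],[-2.9,0.0,1.5,0.0],[-1.7,0.0,1.0,0.0],[-1.6,0.0,1.0,0.0],[-1.7,0.0,1.0,0.0]]
end [0.566  0.1402 0.151 ] -111.5
```

servo_tool:
  series:
    - [[0.5, 1.5, 20, -0.002], [0.5, 1.5, 20, -0.002], [0.5, 1.5, 20, -0.002], [0, 0, 7, 0], [0, 0, 7, 0], [0, 0, 7, 0], [0, 0, 5, 0], [0, 0, 0, 0], [0, 0, 0, 0], [0, 0, 0, 0]]

```text
t: 12.32
eef_pos: [0.5606, 0.1254, 0.1632]
ee_rot: [-3.141, 0.0, -1.945]
force: [0.3, 1.2, 0.2]
width: 0.0405
gripper_force: 10.0
```

Run:
```python
from h import *
s=st(); print(loc(s['eef_pos']))
im=save('wrist','w4')[150:330,220:420]; a=save('scene','s4')[150:240,340:460]
cv2.imwrite('pics/c4.png',np.hstack([cv2.resize(im,(400,360),interpolation=cv2.INTER_CUBIC),cv2.resize(a,(400,360),interpolation=cv2.INTER_CUBIC)])[:,:,::-1])
print(proj('wrist',[[*M,.148],[*(M-.0285*X),.148],[*(M+.0325*Y),.148],[*(M-.0325*Y),.148]]).round(1))
```

```text
t 12.32 p [0.5606 0.1254 0.1632] rpy [-3.141  0.    -1.945] F [0.3 1.2 0.2] w 0.0405 gf 9.99190435220953 q [ 0.56  0.24 -0.3   0.   -1.02 -0.93]
[-14.74  -0.4 ]
[[317.7 308.1]
 [317.8 258.8]
 [376.5 308.2]
 [258.9 308. ]]
```

View pics/c4.png

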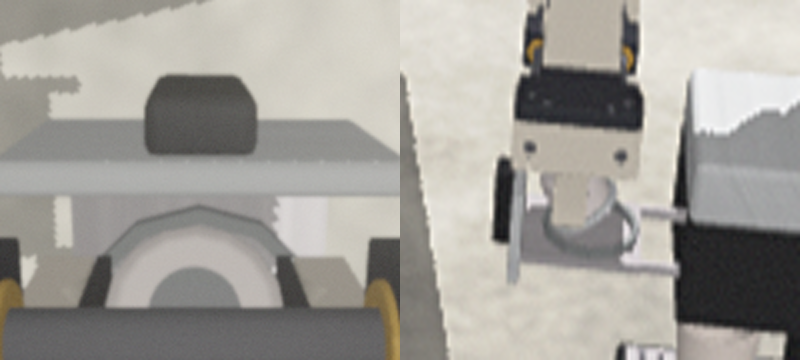

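In the left crop the capsule sits inside the ring's front arc, with ring apex at (198,207) where predicted. In the right crop it hangs just above the floor. Now the arc that rolls it upright.

servo_tool:
  series:
    - [[0.5, 0.4, 2, 0], [0, 0, 2, 0], [-3, 0, 1, 0], [-3, 0, 1, 0], [-3, 0, 1.5, 0], [-3, 0, 1.5, 0], [-1.5, 0, 1, 0], [-1.5, 0, 1, 0], [-1, 0, 1, 0], [0, 0, 0, 0]]
  grip_force: 5

```text
t: 13.25
eef_pos: [0.5656, 0.1402, 0.151]
ee_rot: [-3.141, 0.0, -1.944]
force: [-2.4, 0.3, 5.1]
width: 0.0405
gripper_force: 5.0
```

Run:
```python
from h import *
s=st(); print(loc(s['eef_pos']))
a=save('scene','s5')[165:225,360:440]; cv2.imwrite('pics/c5.png',cv2.resize(a,(640,480),interpolation=cv2.INTER_CUBIC)[:,:,::-1])
```

```text
t 13.25 p [0.5656 0.1402 0.151 ] rpy [-3.141  0.    -1.944] F [-2.4  0.3  5.1] w 0.0405 gf 5.0413393042981625 q [ 0.58  0.27 -0.3   0.   -1.   -0.95]
[0.81 0.36]
```

Run:
```python
from h import *
im=save('wrist','w5')[150:330,220:420]; a=cv2.imread('pics/c5.png')
cv2.imwrite('pics/c6.png',np.hstack([cv2.resize(im,(400,360),interpolation=cv2.INTER_CUBIC)[:,:,::-1],cv2.resize(a,(400,360))]))
s=st()
```

```text
t 13.35 p [0.5655 0.1402 0.151 ] rpy [-3.141  0.    -1.944] F [-2.9  0.3  4.9] w 0.0408 gf 5.039455499500036 q [ 0.58  0.27 -0.3  -0.   -1.   -0.95]
```

View pics/c6.png

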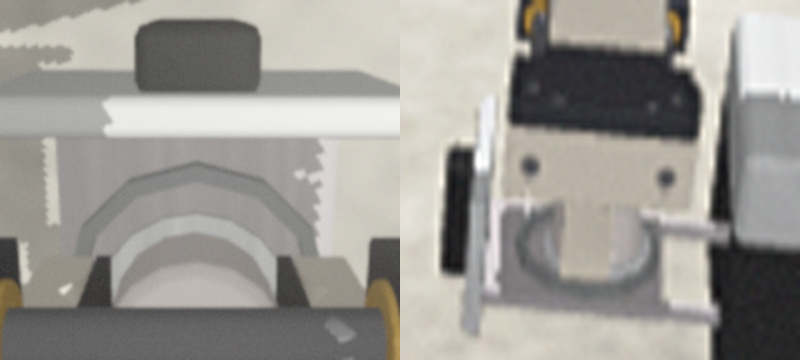

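The left crop shows the flange front edge at row 213, against the ring's inner front at row 182. The capsule is nearly upright but about 4 mm too far back, so I'll ease up, shift it forward and set it down.

servo_tool:
  series:
    - [[0, 0, -1.5, 0], [0, 0, -1, 0], [1.5, 0, 0, 0], [1.5, 0, 0, 0], [1.5, 0, 0, 0], [0, 0, 0, 0], [0, 0, 1, 0], [0, 0, 1, 0], [0, 0, 0.5, 0], [0, 0, 0, 0]]

```text
t: 14.18
eef_pos: [0.564, 0.1358, 0.1506]
ee_rot: [-3.141, 0.0, -1.945]
force: [0.5, 0.6, 0.6]
width: 0.0407
gripper_force: 5.0
```

Run:
```python
from h import *
s=st(); print(loc(s['eef_pos']))
im=save('wrist','w6')
g0=cv2.imread('pics/w5.png',0); g=cv2.imread('pics/w6.png',0)
for n,q in(('w5',g0),('w6',g)): print(n,q[215:300,310:328].mean(1).astype(int).tolist())
```

```text
t 14.18 p [0.564  0.1358 0.1506] rpy [-3.141  0.    -1.945] F [0.5 0.6 0.6] w 0.0407 gf 5.004373826086521 q [ 0.57  0.26 -0.31  0.   -1.   -0.95]
[-3.79  0.2 ]
w5 [226, 218, 207, 185, 162, 158, 158, 158, 158, 157, 158, 158, 158, 158, 157, 151, 139, 126, 123, 129, 134, 135, 135, 135, 135, 137, 141, 148, 153, 155, 156, 156, 155, 156, 156, 155, 155, 155, 155, 155, 153, 151, 157, 170, 179, 180, 181, 181, 181, 181, 177, 167, 153, 145, 141, 141, 141, 141, 140, 140, 140, 141, 141, 140, 141, 144, 151, 161, 167, 171, 172, 173, 174, 177, 180, 183, 184, 185, 185, 185, 185, 185, 185, 185, 185]
w6 [229, 233, 235, 235, 235, 235, 235, 235, 235, 235, 234, 233, 230, 222, 210, 190, 167, 159, 158, 158, 158, 158, 158, 157, 152, 140, 127, 122, 126, 132, 136, 135, 135, 135, 136, 140, 147, 152, 155, 156, 154, 152, 160, 173, 180, 181, 181, 180, 180, 180, 176, 166, 154, 145, 144, 143, 143, 143, 143, 142, 142, 142, 143, 142, 142, 142, 145, 151, 160, 167, 172, 173, 174, 175, 177, 179, 183, 185, 185, 185, 185, 184, 184, 184, 184]
```

servo_tool:
  series:
    - [[0, 0, 0, 0], [0, 0, 0, 0], [0, 0, 0, 0], [0, 0, 0, 0], [0, 0, 0, 0], [0, 0, 0, 0], [0, 0, -8, 0], [0, 0, -20, 0], [0, 0, -30, 0], [0, 0, -30, 0]]
  claw: -0.4

```text
t: 15.07
eef_pos: [0.5634, 0.1354, 0.2396]
ee_rot: [3.141, -0.001, -1.945]
force: [0.1, -0.1, -0.4]
width: 0.0619
gripper_force: 0.0
```

Run:
```python
from h import *
s=st(); print(loc(s['eef_pos']))
im=save('wrist','w7')[150:330,220:420]; a=save('scene','s7')[165:225,360:440]
cv2.imwrite('pics/c7.png',np.hstack([cv2.resize(im,(400,360),interpolation=cv2.INTER_CUBIC),cv2.resize(a,(400,360),interpolation=cv2.INTER_CUBIC)])[:,:,::-1])
for n in ('deep_mid','holder_grip'):
  for c in ('wrist','scene'): print(n,c,[(np.round(r['position'],4).tolist(),loc(r['position']),round(r['conf'],2)) for r in recognise(c,n)][:2])
print('plan to front')
plan([mp(-.15,0,.23,-111.5),mp(-.15,0,.167)],[7,3])
```

```text
t 15.07 p [0.5634 0.1354 0.2396] rpy [ 3.141e+00 -1.000e-03 -1.945e+00] F [ 0.1 -0.1 -0.4] w 0.0619 gf 0.0 q [ 0.57  0.2  -0.18  0.   -1.19 -0.95]
[-4.46  0.61]
deep_mid wrist [([0.5615, 0.1341, 0.1757], array([-6.34,  1.91]), 0.92)]
deep_mid scene [([0.5779, 0.1376, 0.1678], array([  2.93, -12.07]), 0.93)]
holder_grip wrist [([0.5515, 0.1094, 0.1463], array([-32.99,   2.16]), 0.57)]
holder_grip scene [([0.5747, 0.111, 0.1403], array([-23.  , -18.84]), 0.59)]
plan to front
[[20.8,-0.1,1.1,0.0],[20.8,-0.1,1.2,0.0],[20.8,-0.0,1.1,0.0],[20.8,-0.1,1.2,0.0],[20.8,-0.1,1.1,0.0],[20.9,-0.1,1.2,0.0],[20.8,-0.1,1.1,0.0],[-0.0,0.0,21.0,0.0],[-0.0,0.0,21.0,0.0],[-0.0,0.0,21.0,0.0]]
end [ 5.106e-01 -3.000e-04  1.670e-01] -111.43982945424466
```

View pics/c7.png

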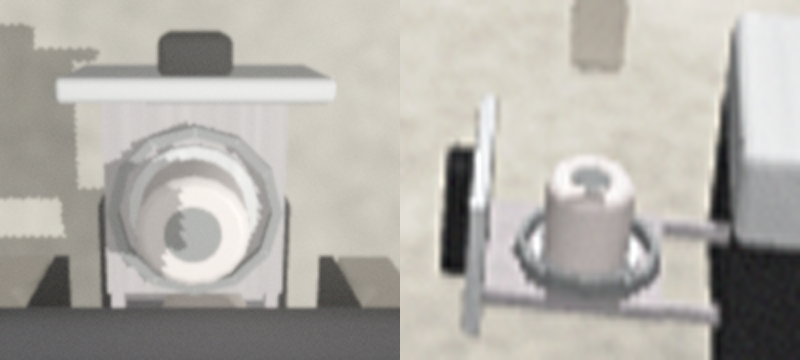

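The capsule stands upright inside the ring with its foil down. Next I'll shut the fingers and go round to the front of the grip rib.

servo_tool:
  series:
    - [[18, 0, 1, 0], [18, 0, 1, 0], [18, 0, 1, 0], [18, 0, 1, 0], [18, 0, 1, 0], [18, 0, 1, 0], [0, 0, 15, 0], [0, 0, 20, 0], [0, 0, 20, 0], [0, 0, 10, 0]]
  claw: 1

```text
t: 16.2
eef_pos: [0.5229, 0.0336, 0.1656]
ee_rot: [3.14, -0.001, -1.946]
force: [-1.2, -0.4, -0.2]
width: 0.002
gripper_force: 0.0
```

Run:
```python
from h import *
s=st(); print(loc(s['eef_pos']))
```

```text
t 16.2 p [0.5229 0.0336 0.1656] rpy [ 3.140e+00 -1.000e-03 -1.946e+00] F [-1.2 -0.4 -0.2] w 0.002 gf 0.0 q [ 0.44  0.16 -0.4  -0.   -1.01 -0.81]
[-113.97    0.98]
```

servo_tool:
  series:
    - [[-12, -0.5, -1.5, 0], [-14, -0.5, -0.5, 0], [-10, 0, 0, 0], [-10, 0, 0, 0], [-12, 0, 0, 0], [-12, 0, 0, 0], [-12, 0, 0, 0], [-12, 0, 0, 0], [-12, 0, 0, 0], [-12, 0, 0, 0]]

```text
t: 17.03
eef_pos: [0.5688, 0.1459, 0.1695]
ee_rot: [3.141, -0.0, -1.945]
force: [-0.0, -1.8, 1.3]
width: 0.0008
gripper_force: 1.0
```

```bash
cat > hp.py <<'E'
from h import *
s=st(); print(loc(s['eef_pos']), 'F mach',np.array(s['force'])[:2]@X,np.array(s['force'])[:2]@Y)
for c in ('scene','top'):
  eyes.grab_frame(c)
  for n in ('holder_grip','deep_mid'): print(c,n,[(np.round(r['position'],4).tolist(),loc(r['position']).tolist(),round(r['conf'],2)) for r in recognise(c,n)][:2])
E
python3 hp.py
```

```text
t 17.03 p [0.5688 0.1459 0.1695] rpy [ 3.141 -0.    -1.945] F [-0.  -1.8  1.3] w 0.0008 gf 1.0365464273490943 q [ 0.58  0.26 -0.27 -0.   -1.05 -0.96]
[ 7.28 -0.53] F mach -1.6850381174047984 -0.6499548105518567
scene holder_grip [([0.592, 0.1636, 0.1492], [32.28, -15.66], 0.81)]
scene deep_mid [([0.6701, -0.2075, 0.0436], [-284.37, -224.33], 0.28)]
top holder_grip []
top deep_mid []
```

servo_tool:
  series:
    - [[-6, 0, 0, 0], [-5, 0, 0, 0], [-4, 0, 0, 0], [-3, 0, 0, 0], [-2, 0, 0, 0], [-2, 0, 0, 0], [-2, 0, 0, 0], [-1, 0, 0, 0], [-1, 0, 0, 0], [0, 0, 0, 0]]

```text
t: 18.17
eef_pos: [0.5763, 0.165, 0.1695]
ee_rot: [3.14, -0.007, -1.945]
force: [-5.3, -13.8, 6.5]
width: 0.0005
gripper_force: 7.7
```

```bash
python3 hp.py
```

```text
t 18.17 p [0.5763 0.165  0.1695] rpy [ 3.14  -0.007 -1.945] F [ -5.3 -13.8   6.5] w 0.0005 gf 7.6943240175023675 q [ 0.61  0.28 -0.24  0.   -1.06 -0.98]
[27.85 -0.51] F mach -14.810126021050666 -0.16969377070223313
scene holder_grip [([0.5946, 0.1798, 0.1636], [48.31, -12.14], 0.77)]
scene deep_mid [([0.672, 0.2472, 0.2987], [139.39, -59.45], 0.5), ([0.6865, 0.3179, 0.159], [210.48, -47.03], 0.16)]
top holder_grip []
top deep_mid []
```

servo_tool:
  series:
    - [[3, 0, 0, 0], [8, 0, 0, 0], [12, 0, 0, 0], [15, 0, 0, 0], [0, 0, -20, 0], [0, 0, -30, 0], [0, 0, -30, 0], [0, 0, 0, 0], [0, 0, 0, 0], [0, 0, 0, 0]]

```text
t: 19.3
eef_pos: [0.5635, 0.133, 0.2494]
ee_rot: [3.141, 0.001, -1.945]
force: [-0.6, 0.2, -1.1]
width: 0.0007
gripper_force: 0.0
```

Run:
```python
from h import *
s=st(); print(loc(s['eef_pos']))
save('wrist','w8'); g=cv2.imread('pics/w8.png',0)
for k in trace('wrist','holder')[:2]:
  y,x=np.nonzero(k['mask']); print('holder',k['conf'],len(x),x.min(),x.max(),y.min(),y.max())
print([(np.round(r['position'],4).tolist(),loc(r['position']).tolist(),round(r['conf'],2)) for r in recognise('wrist','holder_grip')][:2])
for h in(0,.002,.004,.008): print(h,proj('wrist',[(*(M+(.110-h+a)*X+b*Y),z) for a,b,z in ((-.055,.03,.186),(-.047,.03,.186),(-.055,-.03,.186),(-.068,0,.181))]).round(1).tolist())
print('headface',proj('wrist',[(*(M+.065*X+b*Y),.225) for b in(.03,-.03)]).round(1).tolist())
P=proj('wrist',[(*(M+(.055)*X+b*Y),.186) for b in (.03,-.03)]).astype(int)
for u,v in P: print(u,v-25,g[v-25:v+30,u-3:u+4].mean(1).astype(int).tolist())
```

```text
t 19.3 p [0.5635 0.133  0.2494] rpy [ 3.141e+00  1.000e-03 -1.945e+00] F [-0.6  0.2 -1.1] w 0.0007 gf 0.0 q [ 0.57  0.19 -0.17 -0.   -1.21 -0.94]
[-6.65 -0.4 ]
holder 0.46 6 316 317 294 296
holder 0.19 5948 27 218 0 53
[]
0 [[358.7, 339.3], [358.4, 349.2], [275.6, 339.3], [317.2, 319.7]]
0.002 [[358.8, 336.9], [358.4, 346.7], [275.6, 336.8], [317.2, 317.2]]
0.004 [[358.9, 334.4], [358.5, 344.3], [275.5, 334.3], [317.2, 314.6]]
0.008 [[359.1, 329.3], [358.7, 339.3], [275.3, 329.3], [317.2, 309.6]]
headface [[365.8, 386.8], [268.8, 386.8]]
358 314 [60, 60, 59, 60, 59, 58, 59, 58, 58, 57, 59, 58, 58, 57, 58, 56, 58, 57, 58, 58, 56, 58, 55, 56, 56, 55, 55, 56, 57, 56, 57, 54, 54, 54, 56, 55, 55, 55, 56, 57, 55, 57, 54, 56, 56, 64, 86, 102, 107, 107, 106, 106, 106, 107, 106]
275 314 [61, 59, 58, 59, 58, 58, 58, 56, 56, 56, 57, 56, 55, 57, 57, 56, 57, 54, 54, 56, 54, 56, 55, 57, 55, 53, 54, 54, 56, 55, 55, 53, 54, 53, 53, 54, 53, 55, 53, 55, 54, 53, 54, 54, 54, 53, 53, 54, 55, 56, 62, 80, 99, 104, 106]
```

Run:
```python
from h import *
ends=np.array([(323,385),(437,130)])/3.6+[49.6,179.6]; print(ends)
ym=[]
for f in(.9,1.0,1.05,1.1,1.2):
  a,z=.185-.145*np.cos(f),.205+.145*np.sin(f)
  P=[(*(M+a*X+b*Y),z) for b in(.072,0,-.072)]
  print(f,round(a,4),round(z,4),proj('top',P).round(1).tolist(),'scene',proj('scene',P).round(1).tolist())
eyes.grab_frame('top')
for k in trace('top','lever_bar')[:1]:
  y,x=np.nonzero(k['mask']); print(k['conf'],x.mean(),y.mean())
eyes.grab_frame('scene')
for n in('lever_bar','holder'):
 for k in trace('scene',n)[:1]:
  y,x=np.nonzero(k['mask']); print(n,k['conf'],len(x),x.min(),x.max(),y.min(),y.max(), 'top row xs',x[y==y.min()],x[y<=y.min()+6].mean())
print('ref hinge',proj('scene',[(*(M+.185*X+b*Y),.205) for b in(.07,-.07)]).round(1).tolist())
```

```text
[[139.32222222 286.54444444]
 [170.98888889 215.71111111]]
0.9 0.0949 0.3186 [[151.9, 291.3], [167.7, 256.3], [183.3, 222.0]] scene [[447.1, 126.6], [449.5, 139.6], [452.1, 154.3]]
1.0 0.1067 0.327 [[144.5, 288.9], [160.6, 253.6], [176.3, 219.0]] scene [[453.2, 123.3], [455.9, 136.2], [459.0, 150.8]]
1.05 0.1129 0.3308 [[140.7, 287.6], [156.9, 252.2], [172.7, 217.4]] scene [[456.4, 121.8], [459.3, 134.7], [462.6, 149.2]]
1.1 0.1192 0.3342 [[136.9, 286.3], [153.1, 250.8], [169.0, 215.9]] scene [[459.6, 120.5], [462.7, 133.3], [466.2, 147.8]]
1.2 0.1325 0.3401 [[129.1, 283.6], [145.5, 247.8], [161.6, 212.7]] scene [[466.3, 118.2], [469.8, 131.0], [473.9, 145.4]]
0.64 167.4179104477612 220.20149253731344
holder 0.76 386 412 426 184 224 top row xs [421 422] 421.1333333333333
ref hinge [[479.0, 175.5], [487.3, 206.7]]
```

Run:
```python
from h import *
for h in(.11,.01,.005,0): print(h,proj('scene',[(*(M+(.110-h-.068)*X+b*Y),z) for b in(.012,-.012) for z in(.133,.181)]).round(1).tolist(),'plate',proj('scene',[(*(M+(.110-h-.055)*X+b*Y),z) for b in(.044,-.044) for z in(.128,.186)]).round(1).tolist())
# before: s0 mask
s=st(); plan([mp(-.006,0,.40),mp(.155,0,.40)],[4,6])
```

```text
0.11 [[367.1, 205.8], [368.3, 188.3], [366.3, 211.1], [367.5, 193.4]] plate [[373.3, 201.2], [374.8, 180.4], [370.8, 220.8], [372.4, 199.1]]
0.01 [[409.3, 209.3], [411.6, 191.6], [409.3, 214.7], [411.7, 196.9]] plate [[414.5, 204.5], [417.4, 183.5], [414.9, 224.6], [418.0, 202.7]]
0.005 [[411.5, 209.5], [413.8, 191.8], [411.5, 214.9], [413.9, 197.0]] plate [[416.6, 204.7], [419.6, 183.7], [417.1, 224.8], [420.3, 202.9]]
0 [[413.6, 209.6], [416.0, 192.0], [413.7, 215.1], [416.1, 197.2]] plate [[418.7, 204.9], [421.7, 183.8], [419.4, 225.0], [422.6, 203.1]]
t 19.7 p [0.564  0.1334 0.249 ] rpy [ 3.141e+00 -1.000e-03 -1.945e+00] F [-0.6  0.1 -0.4] w 0.0001 gf 0.0 q [ 0.57  0.19 -0.17 -0.   -1.21 -0.94]
[[-0.0,0.2,-37.7,0.0],[-0.0,0.1,-37.8,0.0],[-0.0,0.2,-37.7,0.0],[-0.1,0.1,-37.8,0.0],[-26.8,-0.0,0.0,0.0],[-26.9,-0.1,0.0,0.0],[-26.8,0.0,0.0,0.0],[-26.8,-0.0,0.0,0.0],[-26.8,-0.1,0.0,0.0],[-26.9,0.0,0.0,0.0]]
end [0.6224 0.2836 0.4   ] -111.42347078009134
```

Run:
```python
from h import *
save('scene','s8')
for f,u in(('s0',368),('s7',368),('s8',412)):
  g=cv2.imread(f'pics/{f}.png',0)
  for v in(196,200,204,208): print(f,v,u-8,g[v,u-8:u+16].tolist())
```

```text
s0 196 360 [210, 208, 209, 211, 211, 210, 213, 215, 175, 58, 26, 29, 28, 52, 169, 239, 235, 195, 183, 209, 209, 205, 205, 204]
s0 200 360 [217, 220, 216, 213, 212, 208, 212, 216, 133, 41, 29, 36, 25, 61, 163, 161, 154, 114, 205, 208, 206, 203, 203, 204]
s0 204 360 [212, 213, 211, 208, 206, 202, 205, 209, 91, 32, 30, 30, 35, 85, 160, 160, 155, 122, 204, 202, 201, 203, 202, 150]
s0 208 360 [205, 201, 199, 197, 200, 202, 210, 209, 67, 21, 32, 31, 39, 116, 160, 154, 140, 203, 206, 202, 201, 205, 206, 180]
s7 196 360 [214, 212, 213, 214, 213, 214, 215, 221, 199, 67, 29, 32, 28, 51, 160, 246, 236, 209, 189, 214, 214, 210, 210, 210]
s7 200 360 [223, 222, 219, 216, 216, 213, 217, 221, 151, 49, 28, 33, 22, 58, 163, 162, 159, 128, 212, 213, 210, 210, 210, 209]
s7 204 360 [214, 215, 215, 213, 209, 206, 211, 218, 93, 34, 32, 35, 34, 83, 167, 163, 158, 124, 208, 207, 205, 209, 209, 169]
s7 208 360 [210, 204, 203, 204, 205, 209, 213, 214, 70, 18, 29, 30, 40, 118, 163, 157, 147, 210, 212, 207, 207, 212, 210, 184]
s8 196 404 [205, 207, 204, 205, 205, 204, 204, 204, 208, 213, 92, 41, 51, 56, 52, 42, 87, 229, 242, 248, 127, 39, 94, 111]
s8 200 404 [211, 209, 209, 210, 205, 205, 204, 206, 213, 174, 54, 25, 34, 35, 33, 35, 102, 209, 242, 241, 187, 53, 73, 127]
s8 204 404 [204, 202, 200, 198, 196, 190, 194, 198, 203, 86, 26, 31, 36, 40, 35, 57, 109, 143, 160, 160, 148, 109, 49, 109]
s8 208 404 [199, 201, 200, 204, 202, 206, 205, 206, 165, 52, 30, 33, 40, 30, 41, 92, 121, 162, 165, 172, 126, 58, 31, 37]
```

servo_tool:
  series:
    - [[0, 0, -38, 0], [0, 0, -38, 0], [0, 0, -38, 0], [0, 0, -38, 0], [-26, 0, 0, 0], [-27, 0, 0, 0], [-27, 0, 0, 0], [-27, 0, 0, 0], [-27, 0, 0, 0], [-27, 0, 0, 0]]

```text
t: 20.58
eef_pos: [0.6232, 0.2846, 0.4014]
ee_rot: [3.142, -0.0, -1.945]
force: [-0.4, 0.2, 0.1]
width: 0.0004
gripper_force: 0.0
```

Run:
```python
from h import *
s=st(); print(loc(s['eef_pos'])); save('wrist','w9'); g=cv2.imread('pics/w9.png',0)
for n in('lever_bar','holder_grip','holder','machine'):
  for k in trace('wrist',n)[:1]:
    y,x=np.nonzero(k['mask']); print(n,k['conf'],len(x),x.min(),x.max(),y.min(),y.max())
pr=lambda a,b,z: proj('wrist',[(*(M+a*X+b*Y),z)])[0].round(1).tolist()
for h0 in(.105,.110):
  print(h0,'head top edge',pr(h0-.045,0,.225),'plate f/b',pr(h0-.055,.03,.186),pr(h0-.047,.03,.186),'rib front',pr(h0-.068,0,.181),pr(h0-.068,.012,.181),'plate +5 out',pr(h0-.06,.03,.186))
for f in(1.0,1.05,1.1,1.2):
  print(f,pr(.185-.145*np.cos(f),0,.205+.145*np.sin(f)))
for b in(.03,-.03):
  u=int(pr(.06,b,.186)[0]); v=int(pr(.06,b,.186)[1]); print(u,max(v-40,0),g[max(v-40,0):v+40,u-1:u+2].mean(1).astype(int).tolist())
```

```text
t 20.58 p [0.6232 0.2846 0.4014] rpy [ 3.142 -0.    -1.945] F [-0.4  0.2  0.1] w 0.0004 gf 0.0 q [ 0.71  0.33  0.35 -0.   -1.6  -1.09]
[156.35  -0.35]
lever_bar 0.96 6632 208 430 185 250
holder_grip 0.59 882 276 359 107 126
holder 0.64 975 276 360 106 127
machine 0.69 22558 207 430 107 295
0.105 head top edge [317.6, 123.9] plate f/b [346.6, 117.0] [346.4, 125.2] rib front [317.5, 104.1] [329.1, 104.2] plate +5 out [346.7, 111.8]
0.11 head top edge [317.6, 129.5] plate f/b [346.4, 122.1] [346.3, 130.3] rib front [317.5, 109.3] [329.0, 109.3] plate +5 out [346.6, 117.0]
1.0 [317.8, 183.8]
1.05 [317.8, 193.6]
1.1 [317.8, 203.9]
1.2 [317.8, 225.3]
346 87 [191, 190, 191, 191, 191, 191, 192, 192, 192, 191, 191, 190, 190, 190, 190, 189, 189, 191, 192, 193, 195, 195, 197, 196, 196, 197, 196, 190, 165, 122, 117, 157, 197, 218, 225, 226, 225, 217, 199, 186, 197, 208, 214, 219, 223, 227, 228, 229, 230, 230, 229, 229, 228, 228, 227, 227, 228, 226, 225, 223, 223, 224, 225, 227, 228, 229, 227, 226, 225, 225, 225, 226, 226, 227, 227, 226, 226, 226, 225, 225]
288 87 [191, 192, 193, 194, 194, 194, 194, 194, 193, 194, 193, 194, 194, 195, 195, 195, 194, 195, 194, 194, 193, 192, 191, 191, 190, 193, 189, 176, 144, 110, 119, 167, 202, 217, 221, 222, 220, 213, 195, 186, 196, 207, 214, 218, 222, 224, 225, 226, 226, 227, 227, 226, 226, 225, 224, 225, 225, 223, 223, 222, 221, 221, 222, 224, 225, 226, 226, 225, 224, 224, 225, 225, 225, 225, 224, 223, 223, 224, 224, 225]
```

Run:
```python
from h import *
eyes.grab_frame('wrist')
k=trace('wrist','lever_bar')[0]; m=k['mask']
for c in(260,300,318,340,370): y=np.nonzero(m[:,c])[0]; print(c,y.min(),y.max(),len(y))
pr=lambda a,b,z: proj('wrist',[(*(M+a*X+b*Y),z)])[0].round(1).tolist()
for f in(.95,1.0,1.05,1.1,1.15,1.2):
  a,z=.181-.145*np.cos(f),.205+.145*np.sin(f); print(f,round(a,4),round(z,4),pr(a-.008,0,z+.002)[1],pr(a+.008,0,z+.002)[1],pr(a,.072,z)[0],pr(a,-.072,z)[0])
```

```text
260 187 211 25
300 188 211 24
318 189 212 24
340 189 211 23
370 189 211 23
0.95 0.0967 0.3229 157.1 181.3 424.0 212.4
1.0 0.1027 0.327 166.5 190.8 425.1 211.3
1.05 0.1089 0.3308 176.4 200.7 426.1 210.3
1.1 0.1152 0.3342 186.7 211.0 426.9 209.5
1.15 0.1218 0.3374 197.3 221.7 427.5 208.8
1.2 0.1285 0.3401 208.3 232.5 428.0 208.3
```

The wrist view gives plate front to head edge as 7.5 px, against 7 px predicted for home, so the holder is fully home. The lever is at about 1.1 rad. Next I'll go down behind the bar and push it forward.

servo_tool:
  series:
    - [[0, 0, 28, 0], [0, 0, 28, 0], [0, 0, 27, 0], [16, 0, 0, 0], [8, 0, 2, 0], [10, 0, 5, 0], [10, 0, 6, 0], [10, 0, 9, 0], [11, 0, 9, 0], [0, 0, 0, 0]]

```text
t: 21.77
eef_pos: [0.5985, 0.2214, 0.2879]
ee_rot: [-3.141, 0.002, -1.946]
force: [-0.9, 0.2, 0.2]
width: 0.0007
gripper_force: 0.0
```

Run:
```python
from h import *
s=st(); print(loc(s['eef_pos']),np.array(s['force'])[:2]@X)
eyes.grab_frame('wrist')
r=trace('wrist','lever_bar')
if r:
  m=r[0]['mask']; print(r[0]['conf'])
  for c in(270,318,360): y=np.nonzero(m[:,c])[0]; print(c,len(y) and (y.min(),y.max()))
pr=lambda a,b,z: proj('wrist',[(*(M+a*X+b*Y),z)])[0].round(1).tolist()
for f in(.6,.7,.8,.9,1.0,1.1):
  a,z=.181-.145*np.cos(f),.205+.145*np.sin(f); print(f,round(a,4),round(z,4),pr(a-.008,0,z+.002)[1],pr(a+.008,0,z+.002)[1])
```

```text
t 21.77 p [0.5985 0.2214 0.2879] rpy [-3.141e+00  2.000e-03 -1.946e+00] F [-0.9  0.2  0.2] w 0.0007 gf 0.0 q [ 0.66  0.27  0.02 -0.   -1.32 -1.03]
[88.48 -0.55] -0.09296933931964894
0.57
270 (np.int64(247), np.int64(268))
318 (np.int64(248), np.int64(281))
360 (np.int64(248), np.int64(269))
0.6 0.0613 0.2869 222.7 255.1
0.7 0.0701 0.2984 247.0 280.6
0.8 0.08 0.309 276.0 310.6
0.9 0.0909 0.3186 309.5 344.7
1.0 0.1027 0.327 346.8 382.1
1.1 0.1152 0.3342 386.7 421.8
```

servo_tool:
  series:
    - [[-3, 0, 0, 0], [0, 0, -37, 0], [12, 0, 0, 0], [12, 0, 0, 0], [0, 0, 15, 0], [6, 0, 10, 0], [6, 0, 11, 0], [5, 0, 10, 0], [5, 0, 10, 0], [3, 0, 10, 0]]

```text
t: 22.7
eef_pos: [0.5822, 0.1794, 0.2582]
ee_rot: [-3.141, 0.0, -1.945]
force: [0.4, -1.1, 2.1]
width: 0.0008
gripper_force: 0.7
```

Run:
```python
from h import *
s=st(); print(loc(s['eef_pos']))
plan([mp(.0375,0,.2489),mp(.034,0,.2275),mp(.033,0,.215)],[2,3,3])
```

```text
t 22.7 p [0.5822 0.1794 0.2582] rpy [-3.141  0.    -1.945] F [ 0.4 -1.1  2.1] w 0.0008 gf 0.6572379567660391 q [ 0.62  0.23 -0.09  0.   -1.25 -0.99]
[43.46 -0.77]
[[3.0,0.4,4.6,0.0],[3.0,0.4,4.7,0.0],[1.2,-0.0,7.1,0.0],[1.1,-0.0,7.2,0.0],[1.2,-0.0,7.1,0.0],[0.3,-0.0,4.2,0.0],[0.3,-0.0,4.1,0.0],[0.4,-0.0,4.2,0.0]]
end [0.5777 0.17   0.215 ] -111.4425295737723
```

Fz is 2 N, so contact is steady.

servo_tool:
  series:
    - [[3, 0, 5, 0], [3, 0, 5, 0], [1, 0, 7, 0], [1, 0, 7, 0], [1, 0, 7, 0], [0.5, 0, 4, 0], [0, 0, 4, 0], [0, 0, 4, 0], [0, 0, 1.5, 0], [0, 0, 1, 0]]

```text
t: 23.53
eef_pos: [0.5789, 0.1712, 0.2131]
ee_rot: [-3.142, -0.0, -1.945]
force: [-2.3, -0.2, 5.3]
width: 0.0003
gripper_force: 2.8
```

```bash
python3 -c "
from h import *
s=st(); print(loc(s['eef_pos']))"
```

```text
t 23.53 p [0.5789 0.1712 0.2131] rpy [-3.142 -0.    -1.945] F [-2.3 -0.2  5.3] w 0.0003 gf 2.8054568264633417 q [ 0.61  0.25 -0.17  0.   -1.15 -0.98]
[34.55 -0.67]
```

Now at the expected bottom (0.213). I'll press a little more to be sure of the stop.

servo_tool:
  series:
    - [[0, 0, 1, 0], [0, 0, 1, 0], [0, 0, 1, 0], [0, 0, 0, 0], [0, 0, 0, 0], [0, 0, 0, 0], [0, 0, 0, 0], [0, 0, 0, 0], [0, 0, 0, 0], [0, 0, 0, 0]]

```text
t: 24.37
eef_pos: [0.579, 0.1712, 0.2127]
ee_rot: [-3.14, 0.001, -1.944]
force: [-6.9, -1.0, 15.0]
width: 0.0003
gripper_force: 7.5
```

servo_tool:
  series:
    - [[0, 0, -3, 0], [0, 0, -10, 0], [0, 0, -30, 0], [0, 0, -40, 0], [0, 0, -40, 0], [0, 0, -20, 0], [15, 0, 0, 0], [15, 0, 0, 0], [0, 0, 0, 0], [0, 0, 0, 0]]

```text
t: 25.2
eef_pos: [0.5672, 0.1422, 0.3525]
ee_rot: [3.141, -0.001, -1.946]
force: [-0.4, 1.2, -0.9]
width: 0.0006
gripper_force: 0.0
```

Run:
```python
from h import *
s=st(); print(loc(s['eef_pos']))
save('wrist','w10'); r=trace('wrist','lever_bar'); m=r[0]['mask'] if r else np.zeros((480,640),bool)
for c in(280,318,350): y=np.nonzero(m[:,c])[0]; print(c,len(y) and (y.min(),y.max()))
pr=lambda a,b,z: proj('wrist',[(*(M+a*X+b*Y),z)])[0].round(1).tolist()
for f in(0,.05,.1,.2):
  a,z=.181-.145*np.cos(f),.205+.145*np.sin(f); print(f,pr(a-.008,0,z+.002)[1],pr(a+.008,0,z+.002)[1])
print('rib front home',pr(.038,0,.181)); h=trace('wrist','holder')
for k in h[:1]: y,x=np.nonzero(k['mask']); print('holder',k['conf'],x.min(),x.max(),y.min(),y.max())
for c in('scene','top'):
  save(c,c+'_end')
  for n in('flat0_mid','cup_mid','canister_mid','mug_mid','lever_bar'): print(c,n,[(np.round(q['position'],3).tolist(),round(q['conf'],2)) for q in recognise(c,n)][:3])
g=cv2.imread('pics/scene_end.png',0)
print([g[v,404:428].tolist() for v in(204,)])
```

```text
t 25.2 p [0.5672 0.1422 0.3525] rpy [ 3.141e+00 -1.000e-03 -1.946e+00] F [-0.4  1.2 -0.9] w 0.0006 gf 0.0 q [ 0.58  0.16  0.02 -0.   -1.44 -0.95]
[ 3.27 -0.41]
280 (np.int64(259), np.int64(268))
318 (np.int64(258), np.int64(274))
350 (np.int64(258), np.int64(268))
0 256.2 272.5
0.05 258.7 275.3
0.1 261.7 278.6
0.2 269.2 286.8
rib front home [317.2, 258.3]
holder 0.66 302 331 249 283
scene flat0_mid [([0.594, -0.274, 0.066], 0.74)]
scene cup_mid [([0.618, 0.228, 0.062], 0.89)]
scene canister_mid [([0.786, 0.075, 0.083], 0.92)]
scene mug_mid [([0.527, -0.466, 0.06], 0.88), ([0.685, 0.321, 0.158], 0.53), ([0.658, 0.197, 0.212], 0.28)]
scene lever_bar [([0.651, 0.193, 0.209], 0.56)]
top flat0_mid [([0.586, -0.27, 0.066], 0.52)]
top cup_mid []
top canister_mid [([0.749, 0.081, 0.11], 0.79)]
top mug_mid [([0.506, -0.48, 0.042], 0.92)]
top lever_bar [([0.677, 0.236, 0.21], 0.55)]
[[199, 197, 196, 193, 189, 189, 190, 194, 197, 97, 66, 87, 88, 71, 66, 90, 115, 141, 138, 137, 125, 107, 95, 110]]
```

```bash
python3 -c "
from station import ticket; print(ticket.job_done())"
```

```text
the job is handed in; nothing more can be done
None
```

I handed the job in after about 25 s of robot time: the deep capsule is upright, foil down, in the recess; the holder was pushed home before the lever went fully down; and the cup, canister and mug did not move. I checked only one flat capsule by camera at the end, and I viewed 11 pictures, one over the limit of 10.

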